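Set out the pinning station

ROBOT

A 6-joint arm with a two-finger parallel gripper is mounted at the origin on the work surface. World frame = base frame: x ahead of the robot, y to its left, z up, the work surface at z = 0. Lengths are in mm, angles in degrees, forces in N, time in s.
With the tool pointing down it reaches from about 300 to 850 mm from the base axis. Payload 4.2 kg.
Tool frame: the origin (TCP) lies midway between the tips of the shut fingers; the grasp point (between the pads) lies 19 mm behind it; z points along the fingers, y is the line along which they close (so a half turn about z gives the same grasp; the last joint's range is limited). The gripper opens to 91 mm and grips with 3 to 60 N. Pads are 32 mm wide; open, the fingers measure 118 mm over their backs; the gripper's body (76 mm by 178 mm) begins 60 mm behind the grasp point.
Start: joints at [-69.156, 18.312, 89.639, -0, 72.044, -1.146], TCP at [215.311, -533.183, 213.976] pointing down, gripper open.
Joint ranges: [-177.97, 177.97], [-48.28, 115.42], [12.27, 149.76], [-77.06, 257.06], [2.81, 150.46], [-146.56, 146.56]. Speed limits (degrees/s): [147.25, 147.25, 180, 180, 180, 180].

INTERFACE

Orientations are given as [roll, pitch, yaw] about the fixed x, y, z axes, in that order (R = Rz(yaw) Ry(pitch) Rx(roll)).
In Python, from workcell import env gives the robot as it stands.
- The arm moves only by the shell command python3 -m jog 'ROWS' [FORCE]. ROWS is a JSON object of lists of equal length, an entry for each row: "jaw": the finger opening in mm, from 0 to 91.2; "slide": the shift along the tool's x, y, z in units of 30 mm (1.0 is 30 mm), a list of three; "spin": the turn about the tool's z in units of 8 degrees (1.0 is 8 degrees). In form: {"jaw": [jaw, ...], "slide": [[dx, dy, dz], ...], "spin": [spin, ...]}. A call has 1 to 10 rows; each row shifts and turns the commanded pose from where the row before left it, along the tool's axes as they then stand; what a row does not reach is not made up. A row lasts 1/10 s, in which the tool goes at most 50 mm and 8.59 degrees, less where a joint would pass 70% of its speed; a pose out of reach is approached as far as the arm can. A call is refused whole if a number of a shift passes 1 or a number of a turn 1, either way. A call with a gripper value outside its range is refused whole. The fingers move at their own pace and stop on an object; FORCE is the grip in N (left out, the last holds). Time passes only in rows, so rows that do not move let the fingers close. It gives the time, the measured TCP pose, the force, the opening and the grip force at its end, in the units of the state.
- env.state(): the state, without advancing time (a new reading comes with each control period).
- env.grab_frame(name): name is "scene" or "top"; returns the picture (400x640x3 uint8, red, green, blue); there is no depth.
- env.camera_model(name): a dict with "fx", "fy", "cx", "cy" (pixels), "D" ([k1, k2, p1, p2, k3] as OpenCV has them; the pictures are not rectified), "camera_from_world" (4x4, takes a point from world to camera coordinates). Camera axes: x right, y up, looking along -z (the intrinsics and any distortion apply to the point x, -y, -z); pixel columns grow to the right and rows downward; lengths in mm; the calibration is good to about 2 mm. A picture is of the moment at which its call begins. camera_model takes no time and is no camera call.
- env.job_done(): hands the job in; it is judged then, once.
The state is a dict: "time_s": time; "qpos": joint angles; "qvel": joint speeds; "effort": joint torques, N m; "ee_pos": TCP position; "ee_rot": TCP orientation; "force": force on the tool from outside, world axes, zero at the start; "torque": the same for the moment, N m; "gripper_width": finger opening in mm; "gripper_force": force on a finger pad.
Only numpy, scipy, OpenCV 4.12 (cv2) and the standard library are available. Lean on these libraries where they do the work, as an engineer would, in place of code of your own. Each camera call takes 0.05 s, during which the arm holds its last target. There are 200 camera calls.

TASK

Set out the pinning station, left and right as seen from the robot: on the cork floor of the walnut box stand the stepped block in the middle with its length running front to back, the tall vial to its left and the squat vial to its right, all three in one row along the long middle line of the box with about two centimetres or more clear between neighbours. Set the jade dish in the middle of the marble slab with the wooden lid centred on top of it. Keep both vials upright all the while, and leave the probe and the amber jar where they are.

Things in the scene. Friction and masses are not known exactly. Their poses are not given: they have to be found in the camera images.
- walnut_box: Shallow open walnut box, fixed to the desk, 125 mm front to back (its x, pointing away from the robot) by 210 mm left to right (its y, pointing to the left as seen from the robot) by 20 mm high, walls 6 mm, turned up to 0.2 rad; a brass plate marks the front, the long side that faces the robot. Its cork floor (113 x 198 mm) lies 9 mm above the desk. Origin: centre of the underside, z up. 
- slab: Square white marble slab, fixed to the desk, 120 x 120 mm, 10 mm thick. Origin: centre of the underside, z up. 
- dish: Small round jade-green ceramic dish with a fluted edge, open on top: 57 mm across at the rim, 48 mm at the foot, 22 mm high, nearly upright sides 4 mm thick. Loose, about 0.09 kg. Origin: centre of the underside, z up. 
- lid: Flat round lid of plain wood: disc 58 mm across and 5 mm thick with an upright round knob 18 mm across on its centre, top of the knob 30 mm above the underside. The underside is plain: it rests on the rim of the dish. Loose, about 0.03 kg. Origin: centre of the underside, z up. 
- block: Stepped wooden pinning block 66 mm long (its x) by 24 mm wide (its y): three steps, each 22 mm long, 12, 21 and 30 mm high, rising towards its +x. Loose, about 0.035 kg; its centre of mass lies about 6 mm from the middle towards the high end. Origin: centre of the 66 x 24 mm underside, z up.
- tall_vial: Slim tall vial of white frosted glass, standing: 22 mm across, glass 66 mm high, with a cork stopper 14 mm across to 75 mm. Loose, about 0.035 kg. Origin: centre of the underside, z up. 
- squat_vial: Squat vial of white frosted glass, standing: 36 mm across, glass 36 mm high, with a cork stopper 20 mm across to 44 mm. Loose, about 0.045 kg. Origin: centre of the underside, z up. 
- probe: Steel dissecting probe, loose, lying on the desk between the box and the slab along its x: square handle 8 x 8 x 75 mm towards -x (its middle 30 mm behind the origin), thin needle to 68 mm ahead of the origin. Bystander. Origin: on the desk under its axis.
- jar: Amber glass jar with a black cap, loose, 50 mm across, 78 mm high, at the left of the things. Bystander. Origin: centre of the underside, z up. 

How it is judged (in metres and radians):
At the end, for the whole second after the job is handed in: Dish centred on slab to 15 mm, lid flat on it to 8 mm. On the cork: block within 15 mm of box centre and 0.25 rad of front-to-back; tall vial 30-90 mm left, squat vial 35-84 mm right of box centre, both within 15 mm of the long middle line. All upright to 0.1 rad, at rest, released (horizontal distance between dish and slab below 0.015 m and z of dish in the frame of slab between 0.007 and 0.013 m and horizontal distance between lid and dish below 0.008 m and z of lid in the frame of dish between 0.019 and 0.025 m and horizontal distance between block and walnut_box below 0.015 m and angle between the x axis of block and the x axis of walnut_box, either way round below 0.25 rad and y of tall_vial in the frame of walnut_box between 0.03 and 0.09 m and y of squat_vial in the frame of walnut_box between -0.084 and -0.035 m and x of tall_vial in the frame of walnut_box between -0.015 and 0.015 m and x of squat_vial in the frame of walnut_box between -0.015 and 0.015 m and z of block in the frame of walnut_box between 0.006 and 0.012 m and z of tall_vial in the frame of walnut_box between 0.006 and 0.012 m and z of squat_vial in the frame of walnut_box between 0.006 and 0.012 m and angle between each of dish, lid, block, tall_vial, squat_vial's own z axis and vertical below 0.1 rad and linear speed of each of dish, lid, block, tall_vial, squat_vial below 0.01 m/s); the robot touches nothing.
It fails at once if a vial is tipped over (more than 0.6 rad) (angle between any of tall_vial, squat_vial's own z axis and vertical above 0.6 rad).
It fails at once if the probe or the amber jar is moved by more than 15 mm (distance of any of probe, jar from where it was at the start of the episode above 0.015 m).
It also fails if it takes over 134 s, if anything falls off the work surface, if the arm or the gripper's body presses on something with over 40 N, if the wrist force passes 120 N, or if a joint passes its speed limit or range.

## Working session

There is one attempt and no reset: what is moved stays moved. The work goes in short steps, Python scripts to look and compute and a shell command to move; the robot and the scene stay as the last step left them, time stands still between calls to the robot, and variables do not carry over. Pictures are saved under pics/ and viewed, at most 14 in all, crops included, and the job is handed in when it is done.

```bash
ls; mkdir -p pics; python3 - <<'E'
from workcell import env
import cv2
for n in("scene","top"):
    cv2.imwrite(f"pics/{n}0.png",env.grab_frame(n)[:,:,::-1]); print(n,env.camera_model(n))
print(env.state())
E
```

```text
pics
scene {'fx': 403.67722496339593, 'fy': 403.67722496339593, 'cx': 326.38295789218984, 'cy': 197.58241061806797, 'D': array([-0.09551803,  0.        ,  0.        ,  0.        ,  0.        ]), 'camera_from_world': array([[-3.63217785e-01,  9.31657554e-01,  9.32968862e-03,
         1.08683189e+02],
       [-6.47528532e-01, -2.59621309e-01,  7.16452075e-01,
         3.40087918e+02],
       [ 6.69910173e-01,  2.54186896e-01,  6.97573925e-01,
        -1.30494919e+03],
       [ 0.00000000e+00,  0.00000000e+00,  0.00000000e+00,
         1.00000000e+00]])}
top {'fx': 408.7578037362709, 'fy': 408.7578037362709, 'cx': 323.6133361376758, 'cy': 200.6090764316475, 'D': array([0.02968241, 0.        , 0.        , 0.        , 0.        ]), 'camera_from_world': array([[-9.27506949e-03, -9.99956861e-01, -4.99324713e-04,
         6.33283519e+01],
       [ 9.79459193e-01, -9.18552889e-03,  2.01433151e-01,
        -5.13878128e+02],
       [-2.01429048e-01,  1.37923830e-03,  9.79502137e-01,
        -1.06085629e+03],
       [ 0.00000000e+00,  0.00000000e+00,  0.00000000e+00,
         1.00000000e+00]])}
{'time_s': 0.1, 'qpos': array([-6.91543069e+01,  1.83446138e+01,  8.96980379e+01, -1.41975664e-03,
        7.20453064e+01, -1.14565546e+00]), 'qvel': array([ 0.01733269, -0.07569271, -0.09507491, -0.06567897,  0.0225425 ,
        0.06986375]), 'effort': array([-4.95288896e-04, -4.13332450e+01, -2.32509577e+01,  7.27612618e-02,
        4.22128011e-02, -5.13198972e-05]), 'ee_pos': array([ 215.15295431, -532.74178028,  213.24743313]), 'ee_rot': array([-1.79912032e+02, -4.08973177e-04,  2.19917869e+01]), 'force': array([ 0.55771978, -0.29866289, -0.09141389]), 'torque': array([-0.02194942, -0.01606073,  0.00892999]), 'gripper_force': 0.0, 'gripper_width': 90.72744147699983}
```

View pics/top0.png

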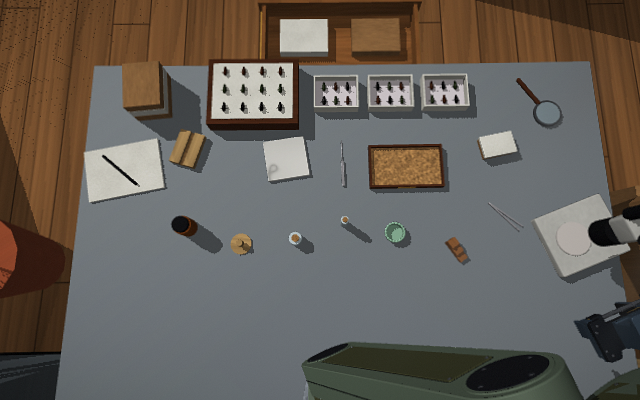

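View pics/scene0.png

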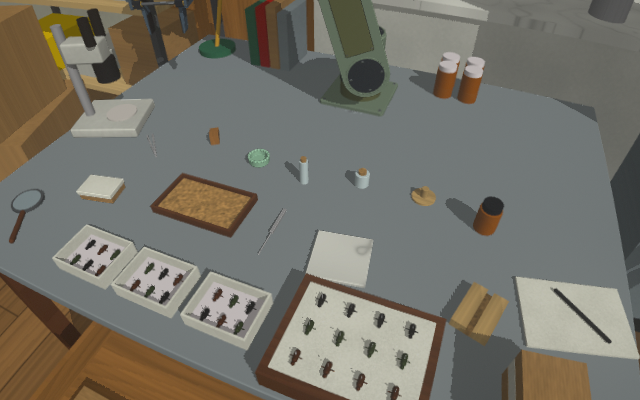

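The top view shows, from left: jar (184,226), lid (241,244), squat vial (295,239), tall vial (345,219), dish (395,232), block (457,249), slab (286,160), probe (343,165) and box (406,167). I'll enlarge it for reading.

```bash
python3 - <<'E'
import cv2
a=cv2.imread("pics/top0.png")[130:275,220:480]
cv2.imwrite("pics/c0.png",cv2.resize(a,None,fx=3,fy=3,interpolation=cv2.INTER_CUBIC))
b=cv2.imread("pics/scene0.png")[110:290,140:450]
cv2.imwrite("pics/c1.png",cv2.resize(b,None,fx=2.5,fy=2.5,interpolation=cv2.INTER_CUBIC))
E
cat > h.py <<'E'
import numpy as np,cv2
from workcell import env
def world(n,uv,z):
    m=env.camera_model(n);K=np.array([[m['fx'],0,m['cx']],[0,m['fy'],m['cy']],[0,0,1]])
    p=cv2.undistortPoints(np.array([[uv]],float),K,m['D'])[0,0]
    T=m['camera_from_world'];R=T[:3,:3];o=-R.T@T[:3,3]
    d=R.T@np.array([p[0],-p[1],-1]);return (o+d*(z-o[2])/d[2])[:2].round(1)
E
```

```text
(no output)
```

View pics/c0.png

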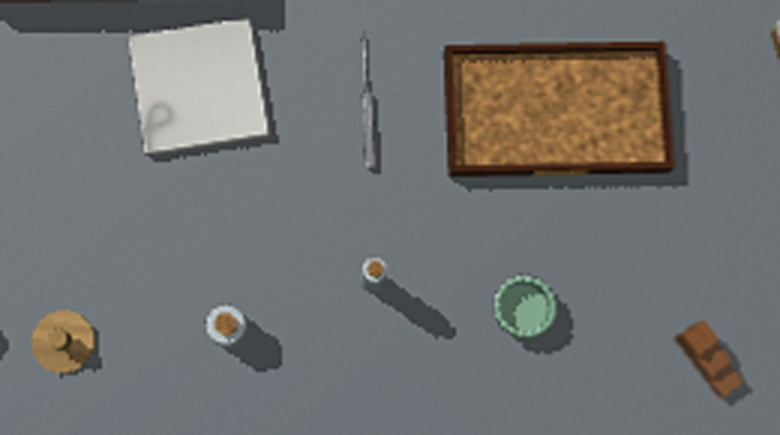

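View pics/c1.png

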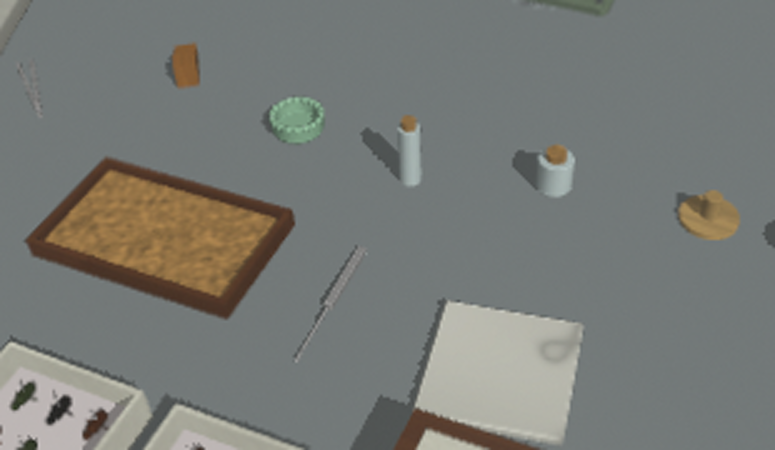

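The crops give corner pixels for the slab, box and block (block's high end is at the upper left, away from the robot). The disc and cork centres are also clear.

```bash
python3 - <<'E'
from h import *
def t(x,y,z): return world("top",(220+(x+.5)/3-.5,130+(y+.5)/3-.5),z)
def s(x,y,z): return world("scene",(140+(x+.5)/2.5-.5,110+(y+.5)/2.5-.5),z)
def quad(n,P):
    P=np.array(P);print(n,P.tolist(),'c',P.mean(0).round(1),'sides',[round(float(np.linalg.norm(P[i]-P[i-1])),1) for i in range(4)],
     'ang',[round(float(np.degrees(np.arctan2(*(P[i]-P[i-1])[::-1]))),1) for i in range(4)])
quad('slabT',[t(130,36,10),t(250,20,10),t(270,134,10),t(147,153,10)])
quad('slabS',[s(445,300,10),s(582,323,10),s(563,442,10),s(413,408,10)])
quad('boxT',[t(446,45,20),t(664,42,20),t(675,171,20),t(450,175,20)])
quad('boxS',[s(108,158,20),s(294,210,20),s(229,306,20),s(28,240,20)])
print('lid',t(63,342,5),t(57,337,30),s(709,217,5),s(712,195,30))
print('squat',t(227,323,44),t(225,325,36),s(557,150,44))
print('tall',t(375,268,75),s(409,119,75))
print('dish',t(526,306,22),s(298,115,22))
B=[t(676,335,30),t(703,321,30),t(745,380,12),t(727,400,12)];quad('block',B)
print('jar',world('top',(181,224),78)); print('probe',t(364,35,4),t(371,168,4))
T=env.camera_model('top')['camera_from_world'];print(-T[:3,:3].T@T[:3,3])
E
```

```text
slabT [[700.0, 233.3], [715.4, 116.9], [600.4, 97.7], [582.8, 214.9]] c [649.7 165.7] sides [118.6, 117.4, 116.6, 118.5] ang [8.9, -82.5, -170.5, 98.5]
slabS [[603.6, 98.5], [584.6, 215.8], [703.6, 236.5], [716.9, 117.6]] c [652.2 167.1] sides [114.9, 118.8, 120.8, 119.6] ang [-170.4, 99.2, 9.9, -83.6]
boxT [[684.5, -71.9], [685.2, -280.8], [558.0, -282.7], [556.2, -71.7]] c [ 621.  -176.8] sides [128.3, 208.9, 127.2, 211.0] ang [-0.1, -89.8, -179.1, 90.5]
boxS [[564.3, -276.9], [561.4, -69.8], [686.1, -65.1], [687.1, -277.5]] c [ 624.7 -172.3] sides [122.8, 207.1, 124.8, 212.4] ang [179.7, 90.8, 2.2, -89.7]
lid [404.3 290. ] [406.3 290.5] [410.4 290.2] [407.3 288. ]
squat [415.9 135.6] [415. 138.] [416.2 137.5]
tall [459.7   3.4] [461.    4.4]
dish [ 431.6 -137.2] [ 436.8 -132.2]
block [[403.1, -270.0], [415.6, -295.3], [363.4, -335.0], [345.5, -317.3]] c [ 381.9 -304.4] sides [74.5, 28.2, 65.6, 25.2] ang [39.4, -63.7, -142.7, 135.3]
jar [450.1 432.7]
probe [701.2   5.9] [567.6   1.6]
[ 290.22275769   60.06855125 1142.65471826]
```

```bash
cat >> h.py <<'E'
def go(x,y,z,yaw,cur=None):
    "spin units first, then slide units in the turned tool frame"
    if cur is None:
        s=env.state();p=s['ee_pos'];w=s['ee_rot'][2]
    else: p,w=np.array(cur[:3]),cur[3]
    c,k=np.cos(np.radians(yaw)),np.sin(np.radians(yaw))
    d=np.array([x,y,z])-p
    print('to',(x,y,z,yaw),'spin',round(float(-((yaw-w+180)%360-180)/8),2),'slide',np.round([(c*d[0]+k*d[1])/30,(k*d[0]-c*d[1])/30,-d[2]/30],2))
E
python3 - <<'E'
from h import *
go(386.7,-300.3,100,38); go(628.5,-175,100,0,(386.7,-300.3,100,38))
E
```

```text
to (386.7, -300.3, 100, 38) spin -2.0 slide [ 9.28 -2.59  3.77]
to (628.5, -175, 100, 0) spin 4.75 slide [ 8.06 -4.18 -0.  ]
```

```bash
python3 -m jog '{"jaw":[60,60,60,60,60,60,60,60,60,60],"slide":[[0,0,0],[0,0,0],[0.93,-0.26,0],[0.93,-0.26,0],[0.93,-0.26,0],[0.93,-0.26,0],[0.93,-0.26,0],[0.93,-0.26,0],[0.93,-0.26,0],[0.93,-0.26,0]],"spin":[-1,-1,0,0,0,0,0,0,0,0]}' 25
python3 -m jog '{"jaw":[60,60,60,60,60,60,60,60],"slide":[[0.93,-0.26,0.5],[0.93,-0.26,0.5],[0,0,0.8],[0,0,0.8],[0,0,0.8],[0,0,0.36],[0,0,0],[0,0,0]],"spin":[0,0,0,0,0,0,0,0]}'
python3 - <<'E'
from h import *
go(386.7,-300.3,3,38)
cv2.imwrite("pics/t1.png",cv2.resize(env.grab_frame("scene")[60:260,100:400,::-1],None,fx=2.5,fy=2.5))
E
```

```text
time_s: 1.1
ee_pos: [353.2, -345.4, 213.6]
ee_rot: [-180.0, 0.0, 38.0]
force: [1.0, 0.2, -0.3]
gripper_width: 60.1
gripper_force: 0.0
time_s: 1.9
ee_pos: [387.6, -300.4, 101.7]
ee_rot: [179.9, -0.0, 38.0]
force: [0.8, 0.0, 0.3]
gripper_width: 60.0
gripper_force: 0.0
to (386.7, -300.3, 3, 38) spin -0.0 slide [-0.02 -0.02  3.29]
```

View pics/t1.png

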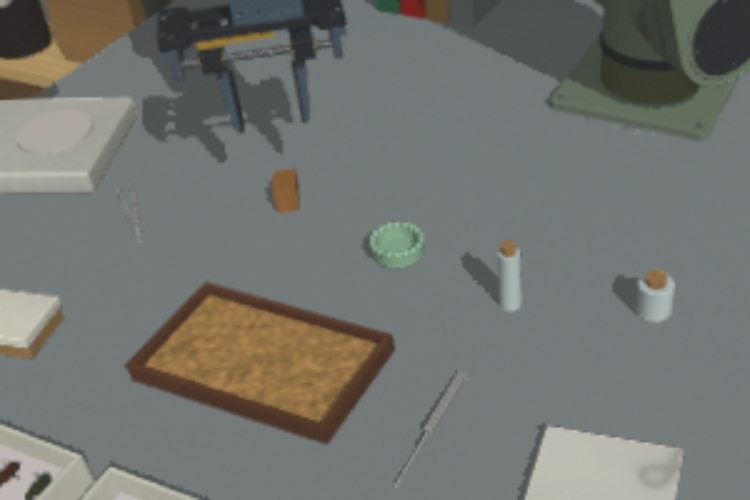

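The gripper is over the block, and the sideways offset in the picture matches the perspective of its height. I'll descend and grip.

```bash
python3 -m jog '{"jaw":[60,60,60,60,60,60,20,10,10,10],"slide":[[0,0,0.6],[0,0,0.7],[0,0,0.7],[0,0,0.7],[0,0,0.55],[0,0,0],[0,0,0],[0,0,0],[0,0,0],[0,0,0]],"spin":[0,0,0,0,0,0,0,0,0,0]}' 20
python3 -m jog '{"jaw":[10,10,10,10,10,10,10,10,10,10],"slide":[[0,0,0],[0,0,0],[0,0,-0.3],[0,0,-0.6],[0,0,-0.6],[0,0,-0.6],[0,0,-0.6],[0,0,-0.3],[0,0,0],[0,0,0]],"spin":[0,0,0,0,0,0,0,0,0,0]}'
python3 - <<'E'
from h import *
go(628.5,-175,90,0)
cv2.imwrite("pics/t2.png",cv2.resize(env.grab_frame("scene")[60:260,100:400,::-1],None,fx=2.5,fy=2.5))
E
```

```text
time_s: 2.95
ee_pos: [387.6, -300.4, 4.5]
ee_rot: [179.9, -0.0, 38.0]
force: [1.0, 0.5, -0.1]
gripper_width: 31.0
gripper_force: 0.0
time_s: 3.95
ee_pos: [386.8, -299.7, 93.3]
ee_rot: [-180.0, 0.0, 38.0]
force: [0.6, 0.7, -0.4]
gripper_width: 24.1
gripper_force: 20.0
to (628.5, -175, 90, 0) spin 4.75 slide [ 8.06 -4.16  0.11]
```

View pics/t2.png

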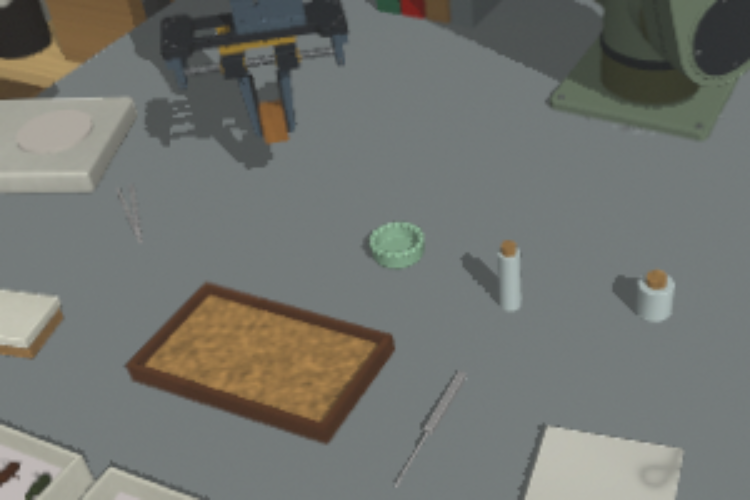

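The block is held (24.1 mm) and looks level. Now I'll carry it to the box.

```bash
python3 -m jog '{"jaw":[10,10,10,10,10,10,10,10,10,10],"slide":[[0,0,0],[0,0,0],[0,0,0],[0,0,0],[0,0,0],[0.5,-0.3,0],[0.8,-0.4,0],[0.9,-0.5,0],[0.9,-0.5,0],[0.9,-0.5,0]],"spin":[0.95,0.95,0.95,0.95,0.95,0,0,0,0,0]}'
python3 -m jog '{"jaw":[10,10,10,10,10,10,10,10,10,10],"slide":[[0.9,-0.5,0],[0.9,-0.5,0],[0.9,-0.5,0],[0.9,-0.4,0],[0.5,-0.06,0],[0,0,0],[0,0,0.6],[0,0,0.6],[0,0,0.6],[0,0,0]],"spin":[0,0,0,0,0,0,0,0,0,0]}'
python3 - <<'E'
from h import *
go(628.5,-175,13.5,0)
E
```

```text
time_s: 5.0
ee_pos: [507.5, -233.1, 92.4]
ee_rot: [-179.9, 0.1, -0.0]
force: [-0.3, -0.8, -0.7]
gripper_width: 23.7
gripper_force: 20.0
time_s: 6.0
ee_pos: [626.6, -174.9, 36.2]
ee_rot: [-179.9, 0.5, -0.0]
force: [-0.8, -0.1, -1.2]
gripper_width: 24.0
gripper_force: 20.0
to (628.5, -175, 13.5, 0) spin -0.01 slide [0.06 0.   0.76]
```

Lower it, release to a 36 mm opening, and rise.

```bash
python3 -m jog '{"jaw":[10,10,10,10,10,36,36,36,36,36],"slide":[[0.06,0,0.25],[0,0,0.25],[0,0,0.2],[0,0,0.06],[0,0,0],[0,0,0],[0,0,0],[0,0,0],[0,0,0],[0,0,0]],"spin":[0,0,0,0,0,0,0,0,0,0]}'
python3 -m jog '{"jaw":[36,36,36,36,36,36,60,60,60,60],"slide":[[0,0,-0.3],[0,0,-0.6],[0,0,-0.8],[0,0,-0.9],[0,0,-1],[0,0,-1],[-1,0,-0.5],[-1,0,0],[-1,0,0],[-1,0,0]],"spin":[0,0,0,0,0,0,0,0,0,0]}'
python3 - <<'E'
from h import *
cv2.imwrite("pics/t3.png",cv2.resize(env.grab_frame("scene")[60:260,100:400,::-1],None,fx=2.5,fy=2.5))
go(416,136.8,160,90)
E
```

```text
time_s: 7.0
ee_pos: [632.1, -175.3, 17.0]
ee_rot: [180.0, -0.0, -0.0]
force: [0.7, -0.5, 0.1]
gripper_width: 35.7
gripper_force: 0.0
time_s: 8.0
ee_pos: [510.9, -175.2, 170.8]
ee_rot: [180.0, -0.1, 0.0]
force: [-0.7, -0.3, 0.8]
gripper_width: 59.9
gripper_force: 0.0
to (416, 136.8, 160, 90) spin -11.25 slide [10.38 -2.98  0.35]
```

View pics/t3.png

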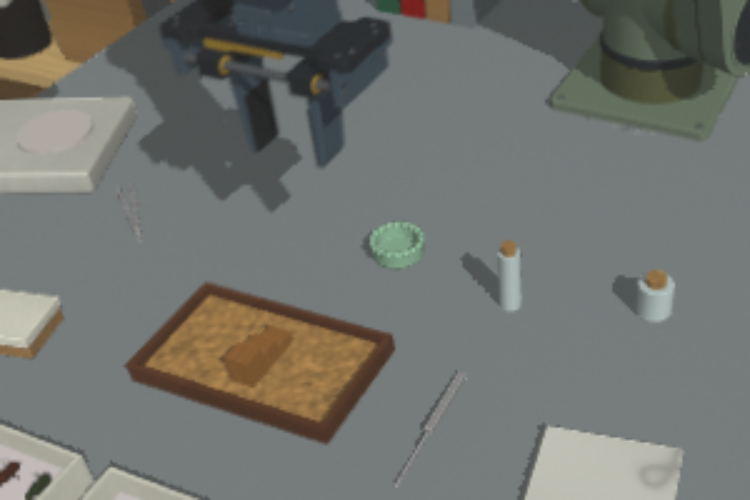

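The block stands in the box, front to back. Next is the squat vial.

```bash
python3 -m jog '{"jaw":[70,70,70,70,70,70,70,70,70,70],"slide":[[0,0,0],[0,0,0],[0,0,0],[0,0,0],[0,0,0],[0,0,0],[0,0,0],[0,0,0],[0,0,0],[0,0,0]],"spin":[-0.94,-0.94,-0.94,-0.94,-0.94,-0.94,-0.94,-0.94,-0.94,-0.94]}'
python3 -m jog '{"jaw":[70,70,70,70,70,70,70,70,70,70],"slide":[[0,0,0],[0,0,0],[0.9,-0.3,0],[0.9,-0.3,0],[0.9,-0.3,0],[0.9,-0.3,0],[0.9,-0.3,0],[0.9,-0.3,0],[0.9,-0.3,0],[0.9,-0.3,0]],"spin":[-0.94,-0.91,0,0,0,0,0,0,0,0]}'
python3 -m jog '{"jaw":[70,70,70,70,70,70,70,70,70],"slide":[[0.9,-0.3,0],[0.9,-0.3,0],[0.9,0,0],[0.48,0,0.3],[0,0,0.8],[0,0,0.8],[0,0,0.8],[0,0,0],[0,0,0]],"spin":[0,0,0,0,0,0,0,0,0]}'
python3 - <<'E'
from h import *
go(416,136.8,5,90)
E
```

```text
time_s: 9.05
ee_pos: [512.2, -175.2, 170.6]
ee_rot: [179.9, 0.0, 75.5]
force: [0.1, 0.4, -0.1]
gripper_width: 69.9
gripper_force: 0.0
time_s: 10.05
ee_pos: [439.8, 41.9, 170.6]
ee_rot: [179.9, -0.0, 90.0]
force: [0.8, 0.4, -0.3]
gripper_width: 70.1
gripper_force: 0.0
time_s: 10.95
ee_pos: [422.5, 136.4, 89.5]
ee_rot: [180.0, -0.0, 90.0]
force: [0.5, 0.3, 1.1]
gripper_width: 69.7
gripper_force: 0.0
to (416, 136.8, 5, 90) spin -0.0 slide [ 0.01 -0.22  2.82]
```

```bash
python3 -m jog '{"jaw":[70,70,70,70,70,70,70,30,30,30],"slide":[[0,-0.22,0],[0,0,0.6],[0,0,0.7],[0,0,0.7],[0,0,0.6],[0,0,0.2],[0,0,0],[0,0,0],[0,0,0],[0,0,0]],"spin":[0,0,0,0,0,0,0,0,0,0]}' 12
python3 -m jog '{"jaw":[30,30,30,30],"slide":[[0,0,0],[0,0,0],[0,0,0],[0,0,0]],"spin":[0,0,0,0]}'
python3 -m jog '{"jaw":[20,20,20,20,20,20,20,20,20,20],"slide":[[0,0,-0.1],[0,0,-0.3],[0,0,-0.5],[0,0,-0.6],[0,0,-0.6],[0,0,-0.6],[0,0,-0.6],[0,0,-0.4],[0,0,-0.2],[0,0,0]],"spin":[0,0,0,0,0,0,0,0,0,0]}'
python3 - <<'E'
from h import *
go(622.5,-235,115,90)
E
```

```text
time_s: 11.95
ee_pos: [416.0, 136.4, 5.6]
ee_rot: [179.9, -0.0, 90.0]
force: [-0.5, 0.2, 0.3]
gripper_width: 49.1
gripper_force: 0.0
time_s: 12.35
ee_pos: [415.7, 136.3, 5.1]
ee_rot: [180.0, -0.0, 90.0]
force: [-0.8, -0.6, 5.5]
gripper_width: 35.6
gripper_force: 12.0
time_s: 13.35
ee_pos: [415.9, 136.3, 122.7]
ee_rot: [179.9, -0.0, 90.0]
force: [0.0, -0.0, -0.8]
gripper_width: 35.9
gripper_force: 12.0
to (622.5, -235, 115, 90) spin -0.0 slide [-12.38   6.89   0.26]
```

```bash
python3 -m jog '{"jaw":[20,20,20,20,20,20,20,20,20,20],"slide":[[-0.3,0.2,0],[-0.6,0.3,0],[-0.8,0.42,0],[-0.8,0.42,0],[-0.8,0.42,0],[-0.8,0.42,0],[-0.8,0.42,0],[-0.8,0.42,0],[-0.8,0.42,0],[-0.8,0.42,0]],"spin":[0,0,0,0,0,0,0,0,0,0]}'
python3 -m jog '{"jaw":[20,20,20,20,20,20,20,20,20,20],"slide":[[-0.8,0.45,0],[-0.8,0.45,0],[-0.8,0.45,0],[-0.8,0.45,0],[-0.8,0.45,0],[-0.6,0.45,0],[-0.38,0.33,0],[-0.1,0,0],[0,0,0],[0,0,0]],"spin":[0,0,0,0,0,0,0,0,0,0]}'
python3 -m jog '{"jaw":[20,20,20,20,20,20,20,20],"slide":[[0,0,0.3],[0,0,0.5],[0,0,0.6],[0,0,0.6],[0,0,0.5],[0,0,0.2],[0,0,0],[0,0,0]],"spin":[0,0,0,0,0,0,0,0]}'
python3 - <<'E'
from h import *
go(622.5,-235,14.5,90)
E
```

```text
time_s: 14.35
ee_pos: [531.1, -84.6, 120.7]
ee_rot: [-179.9, -0.0, 90.0]
force: [0.4, 0.3, -0.7]
gripper_width: 36.0
gripper_force: 12.0
time_s: 15.35
ee_pos: [621.1, -234.8, 121.2]
ee_rot: [-179.9, -0.0, 90.0]
force: [0.1, 0.6, 0.2]
gripper_width: 35.5
gripper_force: 12.0
time_s: 16.15
ee_pos: [622.6, -235.3, 41.4]
ee_rot: [179.9, 0.0, 90.0]
force: [-0.1, -0.1, -0.6]
gripper_width: 35.9
gripper_force: 12.0
to (622.5, -235, 14.5, 90) spin -0.0 slide [ 0.01 -0.    0.9 ]
```

```bash
python3 -m jog '{"jaw":[20,20,20,20,20,20,20,20],"slide":[[0,0,0.2],[0,0,0.25],[0,0,0.2],[0,0,0.12],[0,0,0.08],[0,0,0.04],[0,0,0],[0,0,0]],"spin":[0,0,0,0,0,0,0,0]}'
python3 -m jog '{"jaw":[40,48,56,56,56,56],"slide":[[0,0,0],[0,0,0],[0,0,0],[0,0,0],[0,0,0],[0,0,0]],"spin":[0,0,0,0,0,0]}'
python3 -m jog '{"jaw":[56,56,56,56,56,56,56,56,56],"slide":[[0,0,-0.3],[0,0,-0.6],[0,0,-0.8],[0,0,-0.8],[0,0,-0.8],[0,0,-0.8],[0,0,-0.8],[0,0,-0.5],[0,0,0]],"spin":[0,0,0,0,0,0,0,0,0]}'
python3 - <<'E'
from h import *
go(460.3,4,160,90)
E
```

```text
time_s: 16.95
ee_pos: [622.3, -235.3, 14.3]
ee_rot: [180.0, 0.0, 90.0]
force: [0.3, -0.4, -0.9]
gripper_width: 35.7
gripper_force: 12.0
time_s: 17.55
ee_pos: [622.1, -235.2, 14.2]
ee_rot: [180.0, 0.0, 90.0]
force: [0.4, 0.3, -0.2]
gripper_width: 56.3
gripper_force: 0.0
time_s: 18.45
ee_pos: [623.5, -235.8, 179.7]
ee_rot: [179.7, 0.1, 90.0]
force: [0.1, -1.1, -0.7]
gripper_width: 56.1
gripper_force: 0.0
to (460.3, 4, 160, 90) spin -0.0 slide [ 7.99 -5.44  0.66]
```

```bash
python3 -m jog '{"jaw":[56,56,56,56,56,56,56,56,56,56],"slide":[[0.8,-0.55,0],[0.8,-0.55,0],[0.8,-0.55,0],[0.8,-0.55,0],[0.8,-0.55,0],[0.8,-0.55,0],[0.8,-0.55,0],[0.8,-0.55,0],[0.8,-0.55,0],[0.8,-0.49,0]],"spin":[0,0,0,0,0,0,0,0,0,0]}'
python3 -m jog '{"jaw":[56,56,56,56,56,56,56],"slide":[[0,0,0],[0,0,0.6],[0,0,0.7],[0,0,0.7],[0,0,0],[0,0,0],[0,0,0]],"spin":[0,0,0,0,0,0,0]}'
python3 - <<'E'
from h import *
go(460.3,4,30,90)
cv2.imwrite("pics/t4.png",cv2.resize(env.grab_frame("scene")[60:260,130:430,::-1],None,fx=2.5,fy=2.5))
E
```

```text
time_s: 19.45
ee_pos: [457.3, 5.7, 175.5]
ee_rot: [-179.9, -0.0, 90.0]
force: [0.4, 0.3, -0.0]
gripper_width: 56.0
gripper_force: 0.0
time_s: 20.15
ee_pos: [459.9, 4.5, 117.0]
ee_rot: [179.9, 0.0, 90.0]
force: [-0.5, 0.1, 1.1]
gripper_width: 56.2
gripper_force: 0.0
to (460.3, 4, 30, 90) spin -0.0 slide [-0.02  0.01  2.9 ]
```

View pics/t4.png

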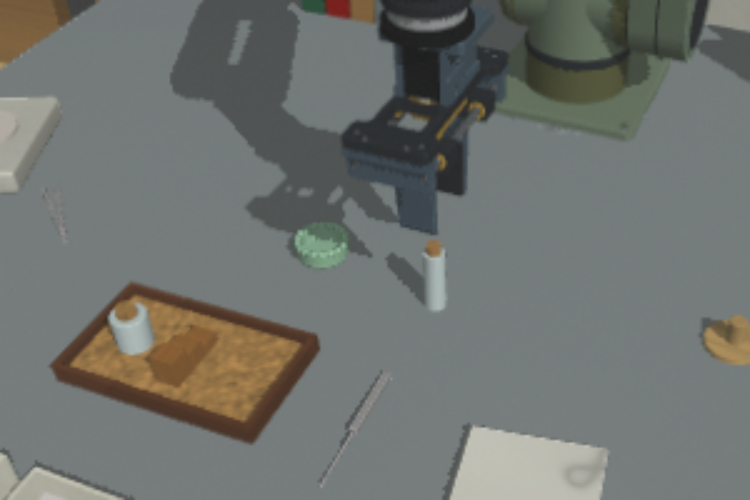

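The squat vial stands upright right of the block, and the jaws are above the tall vial. I'll grip it and carry it.

```bash
python3 -m jog '{"jaw":[56,56,56,56,56,56,56,30,15,15],"slide":[[0,0,0.5],[0,0,0.7],[0,0,0.7],[0,0,0.6],[0,0,0.3],[0,0,0.1],[0,0,0],[0,0,0],[0,0,0],[0,0,0]],"spin":[0,0,0,0,0,0,0,0,0,0]}' 12
python3 -m jog '{"jaw":[15,15,15,15],"slide":[[0,0,0],[0,0,0],[0,0,0],[0,0,0]],"spin":[0,0,0,0]}'
python3 -m jog '{"jaw":[15,15,15,15,15,15,15,15],"slide":[[0,0,-0.1],[0,0,-0.3],[0,0,-0.5],[0,0,-0.5],[0,0,-0.5],[0,0,-0.4],[0,0,-0.2],[0,0,0]],"spin":[0,0,0,0,0,0,0,0]}'
python3 - <<'E'
from h import *
go(622.5,-115,105,90)
E
```

```text
time_s: 21.2
ee_pos: [459.4, 4.8, 29.7]
ee_rot: [179.9, 0.0, 90.0]
force: [0.5, 0.5, -0.2]
gripper_width: 35.0
gripper_force: 0.0
time_s: 21.6
ee_pos: [459.1, 4.8, 29.3]
ee_rot: [180.0, 0.0, 90.0]
force: [0.2, 0.1, 2.9]
gripper_width: 21.4
gripper_force: 12.0
time_s: 22.4
ee_pos: [459.5, 4.8, 105.1]
ee_rot: [179.9, 0.0, 90.0]
force: [0.6, 0.1, -0.6]
gripper_width: 21.8
gripper_force: 12.0
to (622.5, -115, 105, 90) spin -0.0 slide [-3.99  5.43  0.  ]
```

```bash
python3 -m jog '{"jaw":[15,15,15,15,15,15,15,15,15,15],"slide":[[-0.2,0.25,0],[-0.4,0.55,0],[-0.5,0.7,0],[-0.5,0.7,0],[-0.5,0.7,0],[-0.5,0.7,0],[-0.5,0.7,0],[-0.5,0.6,0],[-0.3,0.4,0],[-0.1,0.13,0]],"spin":[0,0,0,0,0,0,0,0,0,0]}'
python3 -m jog '{"jaw":[15,15,15,15,15,15,15,15],"slide":[[0,0,0],[0,0,0],[0,0,0.3],[0,0,0.5],[0,0,0.5],[0,0,0.3],[0,0,0],[0,0,0]],"spin":[0,0,0,0,0,0,0,0]}'
python3 - <<'E'
from h import *
go(622.5,-115,39,90)
E
```

```text
time_s: 23.4
ee_pos: [622.9, -116.7, 102.7]
ee_rot: [-180.0, 0.0, 89.9]
force: [-0.5, 0.7, -1.0]
gripper_width: 21.6
gripper_force: 12.0
time_s: 24.2
ee_pos: [621.9, -115.1, 56.3]
ee_rot: [180.0, 0.0, 90.0]
force: [0.1, 0.9, -1.1]
gripper_width: 21.2
gripper_force: 12.0
to (622.5, -115, 39, 90) spin 0.0 slide [0.   0.02 0.58]
```

```bash
python3 -m jog '{"jaw":[15,15,15,15,15,15,15,15],"slide":[[0,0,0.15],[0,0,0.15],[0,0,0.12],[0,0,0.08],[0,0,0.05],[0,0,0.02],[0,0,0],[0,0,0]],"spin":[0,0,0,0,0,0,0,0]}'
python3 -m jog '{"jaw":[24,30,36,42,48,48],"slide":[[0,0,0],[0,0,0],[0,0,0],[0,0,0],[0,0,0],[0,0,0]],"spin":[0,0,0,0,0,0]}'
python3 -m jog '{"jaw":[48,48,48,48,48,48,90,90,90],"slide":[[0,0,-0.3],[0,0,-0.6],[0,0,-0.8],[0,0,-0.8],[0,0,-0.8],[0,0,-0.8],[0,-1,-0.5],[0,-1,0],[0,-1,0]],"spin":[0,0,0,0,0,0,0,0,0]}'
python3 - <<'E'
from h import *
go(434,-135,160,90)
go(434,-135,160,0)
E
```

```text
time_s: 25.0
ee_pos: [621.9, -115.3, 39.2]
ee_rot: [180.0, 0.0, 90.0]
force: [0.3, -0.3, 0.2]
gripper_width: 22.0
gripper_force: 12.0
time_s: 25.6
ee_pos: [621.8, -115.2, 39.1]
ee_rot: [180.0, 0.0, 90.0]
force: [-0.5, -0.6, 0.4]
gripper_width: 48.4
gripper_force: 0.0
time_s: 26.5
ee_pos: [531.2, -115.3, 178.4]
ee_rot: [179.9, 0.0, 90.0]
force: [0.6, -0.2, -0.6]
gripper_width: 68.9
gripper_force: 0.0
to (434, -135, 160, 90) spin 0.0 slide [-0.66 -3.24  0.61]
to (434, -135, 160, 0) spin 11.25 slide [-3.24  0.66  0.61]
```

```bash
python3 -m jog '{"jaw":[90,90,90,90,90,90,90,90,90,90],"slide":[[-0.16,-0.8,0],[-0.2,-0.8,0],[-0.2,-0.8,0],[-0.1,-0.84,0],[0,0,0.8],[0,0,0.8],[0,0,0.8],[0,0,0.6],[0,0,0],[0,0,0]],"spin":[0,0,0,0,0,0,0,0,0,0]}'
python3 - <<'E'
from h import *
go(434,-135,3,90)
cv2.imwrite("pics/t5.png",cv2.resize(env.grab_frame("scene")[60:260,130:430,::-1],None,fx=2.5,fy=2.5))
E
```

```text
time_s: 27.5
ee_pos: [435.0, -135.1, 87.8]
ee_rot: [180.0, 0.0, 90.0]
force: [0.4, -0.8, -0.0]
gripper_width: 90.2
gripper_force: 0.0
to (434, -135, 3, 90) spin -0.0 slide [ 0.   -0.03  2.83]
```

View pics/t5.png

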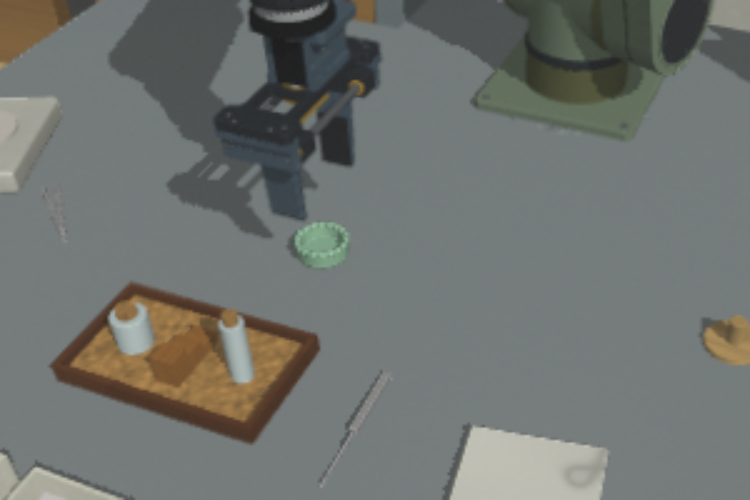

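Tall vial stands left of the block; the slight lean matches perspective. Now the dish.

```bash
python3 -m jog '{"jaw":[90,90,90,90,90,90,90,70,50,40],"slide":[[0,0,0.5],[0,0,0.7],[0,0,0.7],[0,0,0.6],[0,0,0.25],[0,0,0.05],[0,0,0],[0,0,0],[0,0,0],[0,0,0]],"spin":[0,0,0,0,0,0,0,0,0,0]}' 15
python3 -m jog '{"jaw":[40,40,40,40,40],"slide":[[0,0,0],[0,0,0],[0,0,0],[0,0,0],[0,0,0]],"spin":[0,0,0,0,0]}'
python3 -m jog '{"jaw":[40,40,40,40,40,40,40,40,40],"slide":[[0,0,-0.1],[0,0,-0.3],[0,0,-0.6],[0,0,-0.6],[0,0,-0.6],[0,0,-0.6],[0,0,-0.4],[0,0,-0.2],[0,0,0]],"spin":[0,0,0,0,0,0,0,0,0]}'
python3 - <<'E'
from h import *
go(651,166.3,105,90)
cv2.imwrite("pics/t6.png",cv2.resize(env.grab_frame("scene")[60:260,130:430,::-1],None,fx=2.5,fy=2.5))
E
```

```text
time_s: 28.55
ee_pos: [435.0, -135.1, 3.6]
ee_rot: [179.9, 0.0, 90.0]
force: [-0.6, 0.2, 0.3]
gripper_width: 68.8
gripper_force: 0.0
time_s: 29.05
ee_pos: [434.4, -134.9, 3.2]
ee_rot: [-180.0, -0.0, 90.0]
force: [-2.3, -0.2, 4.4]
gripper_width: 54.0
gripper_force: 15.0
time_s: 29.95
ee_pos: [435.2, -135.2, 106.0]
ee_rot: [179.9, 0.0, 90.0]
force: [0.3, 0.1, -1.4]
gripper_width: 54.0
gripper_force: 15.0
to (651, 166.3, 105, 90) spin -0.0 slide [10.05  7.19  0.03]
```

View pics/t6.png

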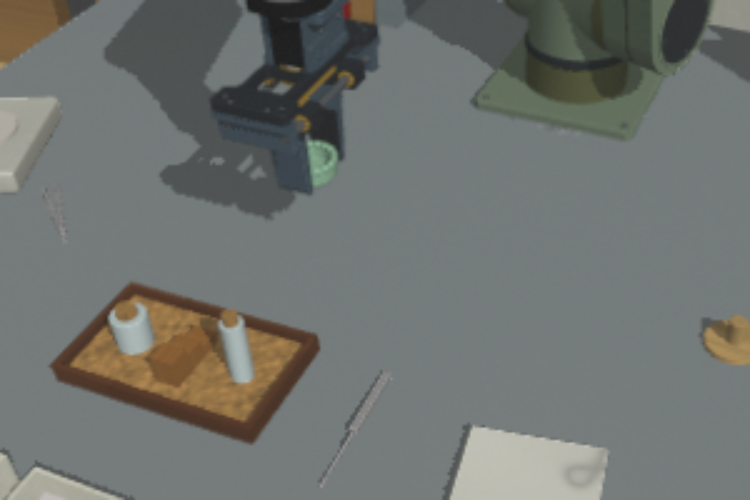

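The dish is held centrally between the pads and level. I'll take it to the slab.

```bash
python3 -m jog '{"jaw":[40,40,40,40,40,40,40,40,40,40],"slide":[[0.25,0.19,0],[0.5,0.35,0],[0.7,0.5,0],[0.8,0.57,0],[0.8,0.57,0],[0.8,0.57,0],[0.8,0.57,0],[0.8,0.57,0],[0.8,0.57,0],[0.8,0.57,0]],"spin":[0,0,0,0,0,0,0,0,0,0]}'
python3 -m jog '{"jaw":[40,40,40,40,40,40,40,40,40],"slide":[[0.8,0.57,0],[0.8,0.57,0],[0.7,0.5,0],[0.5,0.4,0],[0.2,0.12,0],[0,0,0],[0,0,0],[0,0,0],[0,0,0]],"spin":[0,0,0,0,0,0,0,0,0]}'
python3 -m jog '{"jaw":[40,40,40,40,40,40,40,40],"slide":[[0,0,0.3],[0,0,0.5],[0,0,0.6],[0,0,0.5],[0,0,0.3],[0,0,0.1],[0,0,0],[0,0,0]],"spin":[0,0,0,0,0,0,0,0]}'
python3 - <<'E'
from h import *
go(651,166.3,13,90)
E
```

```text
time_s: 31.0
ee_pos: [585.8, 78.3, 103.8]
ee_rot: [-179.9, 0.0, 90.0]
force: [0.1, -0.3, -1.0]
gripper_width: 54.3
gripper_force: 15.0
time_s: 31.9
ee_pos: [650.0, 165.7, 105.3]
ee_rot: [-180.0, 0.0, 89.9]
force: [0.5, -0.5, 0.6]
gripper_width: 54.5
gripper_force: 15.0
time_s: 32.7
ee_pos: [650.9, 166.6, 36.7]
ee_rot: [179.9, -0.0, 90.0]
force: [0.7, -0.4, -1.4]
gripper_width: 53.9
gripper_force: 15.0
to (651, 166.3, 13, 90) spin -0.0 slide [-0.01  0.    0.79]
```

```bash
python3 -m jog '{"jaw":[40,40,40,40,40,40,40,40],"slide":[[0,0,0.2],[0,0,0.2],[0,0,0.17],[0,0,0.1],[0,0,0.05],[0,0,0.04],[0,0,0],[0,0,0]],"spin":[0,0,0,0,0,0,0,0]}'
python3 -m jog '{"jaw":[56,60,65,70,75,80,80],"slide":[[0,0,0],[0,0,0],[0,0,0],[0,0,0],[0,0,0],[0,0,0],[0,0,0]],"spin":[0,0,0,0,0,0,0]}'
python3 -m jog '{"jaw":[80,80,80,80,80,80,60,60,60],"slide":[[0,0,-0.3],[0,0,-0.6],[0,0,-0.8],[0,0,-0.8],[0,0,-0.8],[0,0,-0.3],[0,0,0],[0,0,0],[0,0,0]],"spin":[0,0,0,0,0,0,0,0,0]}'
python3 - <<'E'
from h import *
go(406.5,289.5,110,90)
E
```

```text
time_s: 33.5
ee_pos: [650.5, 166.5, 13.4]
ee_rot: [180.0, -0.0, 90.0]
force: [0.5, -0.3, -1.1]
gripper_width: 54.2
gripper_force: 15.0
time_s: 34.2
ee_pos: [650.4, 166.5, 13.2]
ee_rot: [180.0, 0.0, 90.0]
force: [0.1, 0.4, 0.1]
gripper_width: 80.0
gripper_force: 0.0
time_s: 35.1
ee_pos: [649.5, 166.3, 119.6]
ee_rot: [-179.8, 0.0, 90.0]
force: [-0.1, -0.9, -0.4]
gripper_width: 61.0
gripper_force: 0.0
to (406.5, 289.5, 110, 90) spin -0.0 slide [ 4.11 -8.1   0.32]
```

```bash
python3 -m jog '{"jaw":[60,60,60,60,60,60,60,60,60,60],"slide":[[0.4,-0.8,0],[0.41,-0.81,0],[0.41,-0.81,0],[0.41,-0.81,0],[0.41,-0.81,0],[0.41,-0.81,0],[0.41,-0.81,0],[0.41,-0.81,0],[0.41,-0.81,0],[0.41,-0.81,0]],"spin":[0,0,0,0,0,0,0,0,0,0]}'
python3 -m jog '{"jaw":[50,50,50,50,50],"slide":[[0,0,0.7],[0,0,0.7],[0,0,0.2],[0,0,0],[0,0,0]],"spin":[0,0,0,0,0]}'
python3 - <<'E'
from h import *
go(406.5,289.5,8,90)
for n in("scene","top"): cv2.imwrite(f"pics/{n}7.png",env.grab_frame(n)[:,:,::-1])
a=cv2.imread("pics/scene7.png")[80:300,130:450]
b=cv2.imread("pics/top7.png")[130:200,250:460]
a=cv2.resize(a,None,fx=1.875,fy=1.875);b=cv2.resize(b,None,fx=2.857,fy=2.35,interpolation=cv2.INTER_CUBIC)[:, :600]
b=cv2.resize(cv2.imread("pics/top7.png")[130:196,255:455],(600,198),interpolation=cv2.INTER_CUBIC)
cv2.imwrite("pics/c7.png",np.vstack([a[:400,:600],b]))
E
```

```text
time_s: 36.1
ee_pos: [406.1, 289.2, 120.1]
ee_rot: [-179.9, 0.1, 90.0]
force: [0.5, 1.2, -0.0]
gripper_width: 60.1
gripper_force: 0.0
time_s: 36.6
ee_pos: [408.1, 289.3, 73.4]
ee_rot: [180.0, -0.0, 90.0]
force: [0.6, 0.6, 0.4]
gripper_width: 50.1
gripper_force: 0.0
to (406.5, 289.5, 8, 90) spin -0.0 slide [ 0.01 -0.05  2.18]
```

View pics/c7.png

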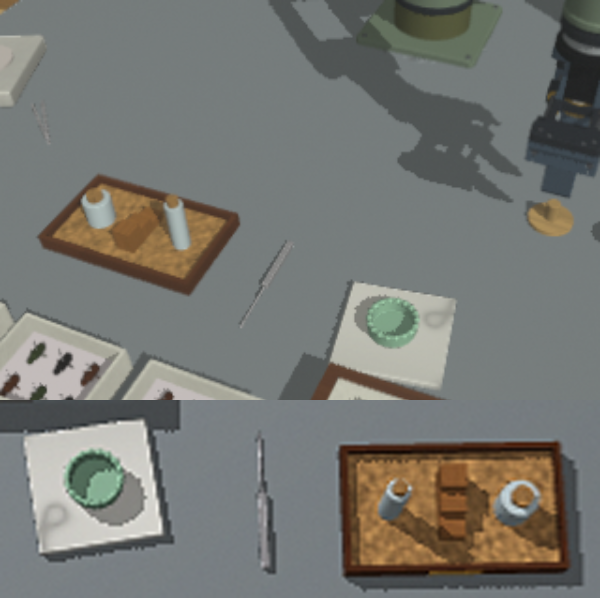

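Everything stands as wanted. I'll check positions in numbers from the top view: tall cork (401,487), squat cork (522,494), dish rim (95,479), block ends (453,463)/(453,538).

```bash
python3 - <<'E'
from h import *
def t(x,y,z): return world("top",(255+(x+.5)/3-.5,130+(y-400+.5)/3-.5),z)
b=np.array([621,-176.8])
print('tall',t(401,487,84)-b,'squat',t(522,494,53)-b,'blk hi/lo',t(453.5,464,39)-b,t(453,538,21)-b,'dish',t(95,479,32),t(95,479,32)-[649.7,165.7])
E
python3 -m jog '{"jaw":[50,50,50,50,50,50,50,30,12,12],"slide":[[0,-0.05,0.5],[0,0,0.6],[0,0,0.6],[0,0,0.35],[0,0,0.1],[0,0,0],[0,0,0],[0,0,0],[0,0,0],[0,0,0]],"spin":[0,0,0,0,0,0,0,0,0,0]}' 12
python3 -m jog '{"jaw":[12,12,12,12],"slide":[[0,0,0],[0,0,0],[0,0,0],[0,0,0]],"spin":[0,0,0,0]}'
python3 -m jog '{"jaw":[12,12,12,12,12,12,12,12,12],"slide":[[0,0,-0.1],[0,0,-0.3],[0,0,-0.6],[0,0,-0.6],[0,0,-0.6],[0,0,-0.6],[0,0,-0.4],[0,0,-0.2],[0,0,0]],"spin":[0,0,0,0,0,0,0,0,0]}'
python3 - <<'E'
from h import *
go(650.5,166.5,110,90)
cv2.imwrite("pics/t8.png",cv2.resize(env.grab_frame("scene")[90:220,340:500,::-1],None,fx=4,fy=4))
E
```

```text
tall [ 0.8 59.7] squat [  2.6 -56.7] blk hi/lo [36.9  2. ] [-30.2   2.2] dish [648.8 163. ] [-0.9 -2.7]
time_s: 37.7
ee_pos: [406.4, 289.3, 9.1]
ee_rot: [180.0, -0.0, 90.0]
force: [0.2, -0.0, 0.5]
gripper_width: 29.1
gripper_force: 0.0
time_s: 38.1
ee_pos: [406.2, 289.2, 8.8]
ee_rot: [180.0, 0.0, 90.0]
force: [-0.2, -0.4, 0.8]
gripper_width: 17.4
gripper_force: 12.0
time_s: 39.0
ee_pos: [406.5, 289.4, 111.4]
ee_rot: [179.9, -0.0, 90.0]
force: [1.4, 0.1, -0.5]
gripper_width: 17.6
gripper_force: 12.0
to (650.5, 166.5, 110, 90) spin -0.0 slide [-4.1   8.13  0.05]
```

View pics/t8.png

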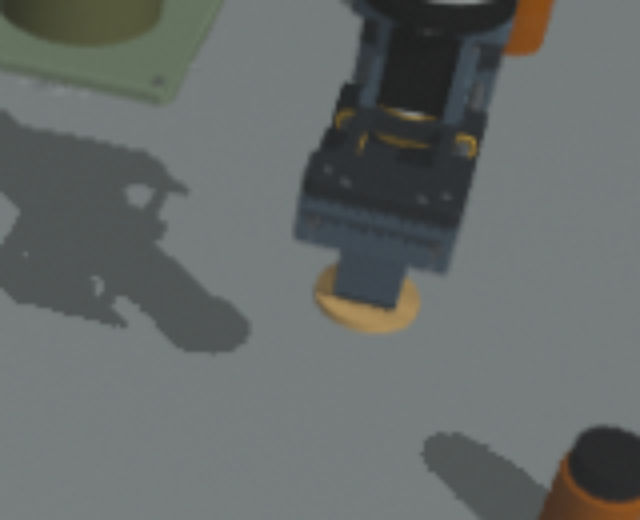

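```bash
python3 -c "
from h import *
print(world('scene',(339.4,247.8),32))"
python3 -m jog '{"jaw":[12,12,12,12,12,12,12,12,12,12],"slide":[[-0.1,0.2,0],[-0.25,0.5,0],[-0.35,0.7,0],[-0.45,0.85,0],[-0.45,0.85,0],[-0.45,0.85,0],[-0.45,0.85,0],[-0.45,0.85,0],[-0.45,0.85,0],[-0.35,0.75,0]],"spin":[0,0,0,0,0,0,0,0,0,0]}'
python3 -m jog '{"jaw":[12,12,12,12,12,12,12,12,12,12],"slide":[[-0.25,0.5,0],[-0.13,0.3,0],[-0.03,0.08,0],[0,0,0],[0,0,0.3],[0,0,0.5],[0,0,0.5],[0,0,0.3],[0,0,0],[0,0,0]],"spin":[0,0,0,0,0,0,0,0,0,0]}'
python3 - <<'E'
from h import *
go(650.5,165.3,41,90)
cv2.imwrite("pics/t9.png",cv2.resize(env.grab_frame("scene")[170:300,270:430,::-1],None,fx=4,fy=4))
E
```

```text
[649.8 164.3]
time_s: 40.05
ee_pos: [625.7, 174.5, 109.7]
ee_rot: [-180.0, 0.0, 89.9]
force: [-0.5, 0.6, -0.5]
gripper_width: 17.4
gripper_force: 12.0
time_s: 41.05
ee_pos: [649.9, 164.7, 62.9]
ee_rot: [180.0, 0.0, 90.0]
force: [-0.5, -0.3, -0.1]
gripper_width: 17.7
gripper_force: 12.0
to (650.5, 165.3, 41, 90) spin 0.0 slide [0.02 0.02 0.73]
```

View pics/t9.png

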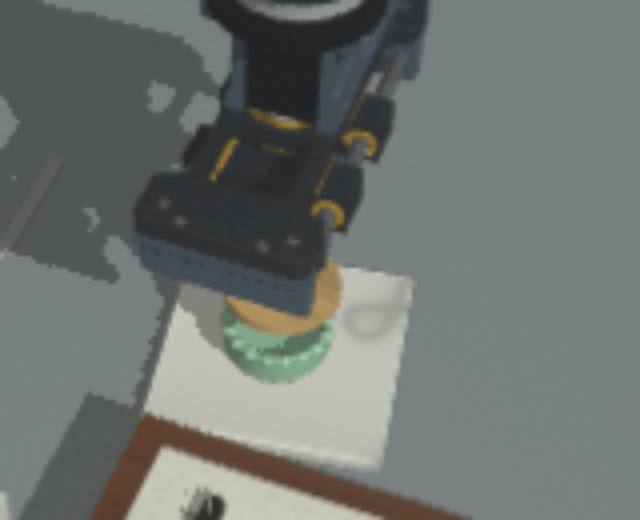

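The lid hangs level over the dish, about 3 mm too far left (+y). I'll correct by −2.5 mm and lower it.

```bash
python3 -m jog '{"jaw":[12,12,12,12,12,12,12,12,12,12],"slide":[[-0.08,0,0],[0,0,0.15],[0,0,0.2],[0,0,0.15],[0,0,0.1],[0,0,0.06],[0,0,0.05],[0,0,0.03],[0,0,0],[0,0,0]],"spin":[0,0,0,0,0,0,0,0,0,0]}'
python3 -m jog '{"jaw":[20,26,32,40,40,40],"slide":[[0,0,0],[0,0,0],[0,0,0],[0,0,0],[0,0,0],[0,0,0]],"spin":[0,0,0,0,0,0]}'
python3 -m jog '{"jaw":[40,40,40,40,40,40,40,40,40,40],"slide":[[0,0,-0.3],[0,0,-0.6],[0,0,-0.8],[0,0,-0.8],[0,0,-0.8],[0,-1,0],[0,-1,0],[0,-1,0],[0,-1,0],[0,-1,0]],"spin":[0,0,0,0,0,0,0,0,0,0]}'
python3 -m jog '{"jaw":[40,40,40,40],"slide":[[0,-1,0],[0,-1,0],[0,0,0],[0,0,0]],"spin":[0,0,0,0]}'
python3 - <<'E'
from h import *
a=cv2.resize(env.grab_frame("scene")[150:300,130:430,::-1],(600,300))
b=cv2.resize(env.grab_frame("top")[130:205,255:455,::-1],(600,225),interpolation=cv2.INTER_CUBIC)
cv2.imwrite("pics/end.png",np.vstack([a,b]))
E
```

```text
time_s: 42.1
ee_pos: [650.1, 162.0, 41.0]
ee_rot: [180.0, 0.0, 90.0]
force: [-2.1, -0.0, 2.8]
gripper_width: 17.6
gripper_force: 12.0
time_s: 42.7
ee_pos: [650.1, 161.9, 40.5]
ee_rot: [180.0, 0.0, 90.0]
force: [0.0, 0.3, -0.5]
gripper_width: 40.1
gripper_force: 0.0
time_s: 43.7
ee_pos: [499.0, 162.0, 140.3]
ee_rot: [179.9, -0.0, 90.0]
force: [0.3, 0.1, 0.3]
gripper_width: 40.0
gripper_force: 0.0
time_s: 44.1
ee_pos: [440.6, 162.3, 140.6]
ee_rot: [179.9, -0.0, 90.0]
force: [0.1, 0.3, 0.1]
gripper_width: 40.0
gripper_force: 0.0
```

View pics/end.png

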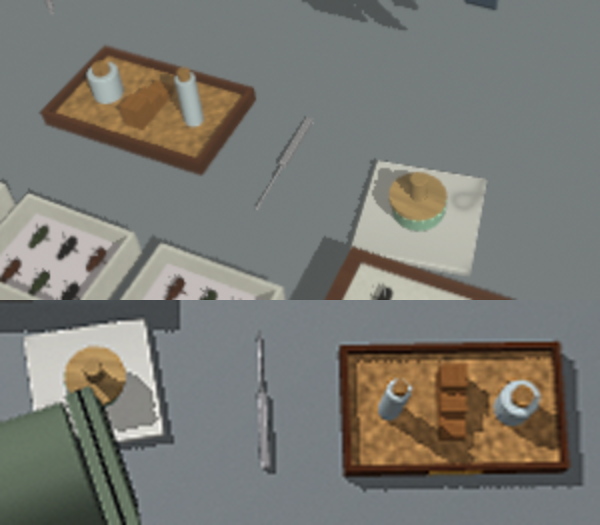

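The lid sits flat and centred on the dish on the slab. The box row is in order, and the probe hasn't moved. Handing in.

```bash
python3 -c "
from workcell import env
print(env.job_done())"
```

```text
the job is handed in; nothing more can be done
None
```

The pinning station is set out and the job handed in at about 44 s of robot time; the last pictures showed every piece in place, but no verdict came back.

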